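Shut the thaw station's well cover and hold its splash guard ready for the hinge pin

TASK

On the violet thaw station, first press the white well cover down until its catch snaps and holds it shut. Then lift the violet splash guard out of the white drying rack and bring its hinge knuckle gently down between the station's two knuckles so that the holes line up for the pin, and finish while holding the guard there, upright, still and hanging free in the gripper without resting or leaning on the station, as a colleague will push the pin in. Leave everything else where it is.

Things in the scene. Friction and masses are not known exactly. Their poses are not given: they have to be found in the camera images.
- station: Thaw station fixed to the table: cream and violet housing 170 (x) x 160 (y) x 75 mm high. Origin at the centre of its underside, z up; +x points to the hinge side (rear), -x to the knob side. Place and yaw vary. On its top, at x -38 to -28, y -11 to 11 mm, a small catch post rises to z 89 mm, with a sprung steel roller on its rear side.
- cover (a joint): Angle of the white well cover: 0 = shut (level), grows as it opens, 0.5 to 0.73 rad at the start. A light spring lifts it to about 0.5 again if let go early; let go half-way past the catch it may stick ajar near 0.1. Pressed to 0 the catch holds it shut. Pushed straight down 34 mm from its hinge line it snaps at about 4 to 10 N; a stop at 0 carries further push.
- cover_hinge (a point): Middle of the cover's hinge line, along station y at station x 45, z 78.5 mm; axes as the station's. The cover is a plate 56 mm wide (y), 5 mm thick, centred on the hinge line's height when shut (upper face at z 81 mm); it reaches 62 mm from the hinge towards station -x, where its free edge lifts as it opens.
- cover_edge (a point): Middle of the cover's upper face at its free edge, 60 mm from the hinge line; moves with the cover.
- hinge_bore (a point): Where the guard's hole centre belongs: on the station hinge's axis half-way between its two steel knuckles, at station x 102, y 0, z 75 mm; axes as the station's, y along the pin hole. Each knuckle is a tube 20 mm across, hole 12 mm, 22 mm long; the gap between them is 36 mm, open above, below and behind; the housing's rear wall is 17 mm in front of the axis.
- guard: Splash guard, about 0.25 kg: upright violet panel with white middle, 8 mm thick (x), 110 wide (y), 100 high, and a steel knuckle tube below the middle of its lower edge. Origin at the centre of the knuckle's hole; z up the panel, y along the hole. The panel spans z 18 to 118 mm. Both faces are alike: either may face the station. It starts upright in the rack's slots.
- guard_bore (a point): Centre of the hole in the guard's knuckle (= the guard's origin), axes as the guard's. The knuckle is 20 mm across and 30 mm long with a 12 mm hole, on a neck 28 mm wide. Nothing stops it at the right height: with the holes in line, the panel's lower edge is 8 mm above the station's knuckles.
- guard_center (a point): Centre of the guard's panel, 68 mm above the knuckle's hole and 50 mm below the panel's top edge; axes as the guard's.
- rack: White drying rack fixed to the table, base 100 x 160 mm, with two slotted posts 70 mm high that hold the guard's side edges 30 mm deep; origin at the centre of its underside, y along the panel. It stands on the station's left or right. Lift the guard at least 35 mm straight up to leave the slots.
- canister_a: one of two white open canisters, 64 mm across, 120 mm high over the wire handle; a bystander; origin at the centre of its underside
- canister_b: the other such white canister; a bystander
- spray: clear bottle with a blue cap, 60 mm across, 170 mm high; a bystander
- jar: amber jar, 60 mm across, 75 mm high; a bystander
- driver: screwdriver with yellow handle lying on the table, 170 mm long; a bystander
- brush: brush with blue handle lying on the table, 160 mm long; a bystander
- hinge_pin: the steel hinge pin, 6 mm thick and 90 mm long, standing upright in a small aluminium block beyond the work; a colleague's, leave it there; origin at its foot
There are look-alikes about, which are no part of the job. Of the things like the guard, leave any that is green; of the rest the larger one is meant. What is shaped like the rack but red is not meant.

How it is judged:
By the outcome, as a careful person would: the job done as asked, in the order asked, and still so for the second after the job is handed in, while the arm keeps its last pose, push and grip.
It also fails if it takes over 54 s, if anything falls off the work surface, if the arm or the gripper's body presses on something with over 40 N, if the wrist force passes 120 N, or if a joint passes its speed limit or range.

ROBOT

A 6-joint arm with a two-finger parallel gripper is mounted at the origin on the work surface. World frame = base frame: x ahead of the robot, y to its left, z up, the work surface at z = 0. Lengths are in m, angles in rad, forces in N, time in s.
With the tool pointing down it reaches from about 0.35 to 0.925 m from the base axis. Payload 6.4 kg.
Tool frame: the origin (TCP) lies at the very end of the fingers, on their centre line; the grasp point (between the pads) lies arm.grip_depth behind it (arm.grip_depth is the distance from the TCP to the grasp point, in m); z points along the fingers, y is the line along which they close (so a half turn about z gives the same grasp; the last joint's range is limited). The gripper opens to 85 mm and grips with 20 to 120 N. Pads are 22 mm wide; open, the fingers measure 114 mm over their backs; the gripper's body (76 mm by 85 mm) begins 54 mm behind the grasp point. The pads swing forward as they close: fully open they stand 13 mm farther back than shut.
Start: joints at [0.967, 0.245, 1.558, -0, 1.339, -0.174], TCP at [0.271, 0.591, 0.231] pointing down, gripper open.
Joint ranges: [-3.13, 3.13], [-1.02, 2.26], [0.13, 2.54], [-0.95, 4.09], [0.21, 2.88], [-2.74, 2.74]. Speed limits (rad/s): [2.57, 2.57, 3.14, 3.14, 3.14, 3.14].

INTERFACE

Orientations are given as a rotation vector (axis times angle).
In Python, from bench import telemetry, grab_frame, camera_info, ticket, arm gives the robot as it stands. The module is installed in compiled form; this text tells all that it offers.
- The arm moves only by the tool jog_arm, never from a script. Its argument "series" is a list of rows, each an object of numbers: "x", "y", "z": the shift along the world's x, y, z in mm; "ax", "ay", "az": the turn, a rotation vector about the world's x, y, z in degrees; "hand": the opening, from -1 (shut) to 1 (fully open). In form: [{"x": .., "y": .., "z": .., "ax": .., "ay": .., "az": .., "hand": ..}, ...]. A call has exactly 5 rows; each row is the pose to reach, as a shift and turn from the pose commanded when the call began; what a row does not reach only later rows make up. A row lasts 1/12 s, in which the tool goes at most 41.7 mm and 7.16 degrees, less where a joint would pass 70% of its speed; a pose out of reach is approached as far as the arm can. A call with a gripper value outside its range is refused whole. The fingers move at their own pace and stop on an object; "newtons" is the grip in N (left out, the last holds). Time passes only in rows, so rows that repeat a pose let the fingers close, or fill a call up. It gives the time, the measured TCP pose, the force, the opening and the grip force at its end, in the units of the state.
- telemetry.get_state(): the state, without advancing time (a new reading comes with each control period).
- grab_frame(name): name is "side" or "top" or "wrist"; returns (picture, depth): 384x512x3 uint8, red, green, blue; 384x512 float32, m along the optical axis (not along the pixel's ray), 0 where there is no reading.
- camera_info(name): a dict with "K" (3x3 intrinsics, pixels), "D" ([k1, k2, p1, p2, k3] as OpenCV has them; the pictures are not rectified), "xyz" and "orientation" of the camera in the world; the wrist camera has in their place "T_tool_cam" (4x4, takes a point from camera to tool coordinates, whose origin is the TCP and whose axes are the flange's). Camera axes: x right, y down, z forward; pixel columns grow to the right and rows downward; lengths in m; the calibration is good to about 2 mm. A picture is of the moment at which its call begins: read the wrist's pose just before it. camera_info takes no time and is no camera call.
- ticket.close_job(): hands the job in; it is judged then, once.
The state is a dict: "time_s": time; "qpos": joint angles; "qvel": joint speeds; "tau": joint torques, N m; "position": TCP position; "tool_rot": TCP orientation; "ft_force": force on the tool from outside, world axes, zero at the start; "torque": the same for the moment, N m; "grip_width": finger opening in m; "finger_force": force on a finger pad.
Only numpy, scipy, OpenCV 4.12 (cv2) and the standard library are available. Lean on these libraries where they do the work, as an engineer would, in place of code of your own. Each camera call takes 0.05 s, during which the arm holds its last target. There are 200 camera calls.

## Working session

There is one attempt and no reset: what is moved stays moved. The work goes in short steps, Python scripts to look and compute and a tool call to move; the robot and the scene stay as the last step left them, time stands still between calls to the robot, and variables do not carry over. Pictures are saved under pics/ and viewed, at most 10 in all, crops included, and the job is handed in when it is done.

Besides the shell and the picture viewer there is one more tool, called after "Request:" as name([rows], argument=value, ...), one row to a line, values as JSON. jog_arm: Moves the arm, as the interface text tells. Its arguments: {"type":"object","properties":{"series":{"type":"array","items":{"type":"object","properties":{"x":{"type":"number"},"y":{"type":"number"},"z":{"type":"number"},"ax":{"type":"number"},"ay":{"type":"number"},"az":{"type":"number"},"hand":{"type":"number"}}}},"newtons":{"type":"number"}},"required":["series"]}

```bash
mkdir -p pics
cat > h.py <<'E'
import numpy as np, cv2
from scipy.spatial.transform import Rotation as R
from bench import telemetry, grab_frame, camera_info, ticket, arm
def camT(name, st=None):
    i=camera_info(name)
    if name=='wrist':
        T=np.eye(4);T[:3,:3]=rot(st['tool_rot']);T[:3,3]=st['position'];return T@np.array(i['T_tool_cam'])
    T=np.eye(4);T[:3,:3]=rot(i['orientation']);T[:3,3]=i['xyz'];return T
def rot(o):
    o=np.array(o,float)
    return o if o.shape==(3,3) else (R.from_rotvec(o) if o.size==3 else R.from_quat(o)).as_matrix()
def snap(name):
    st=telemetry.get_state();p,d=grab_frame(name);np.savez(f'{name}.npz',p=p,d=d,T=camT(name,st));return p,d
def load(name):
    z=np.load(f'{name}.npz');return z['p'],z['d'],z['T']
def cloud(name):
    p,d,T=load(name);i=camera_info(name);h,w=d.shape
    u,v=np.meshgrid(np.arange(w),np.arange(h))
    n=cv2.undistortPoints(np.stack([u,v],-1).reshape(-1,1,2).astype(np.float64),np.array(i['K']),np.array(i['D'])).reshape(h,w,2)
    X=np.dstack([n*d[...,None],d]);W=X@T[:3,:3].T+T[:3,3];W[d==0]=np.nan
    return p,W
def proj(name,P):
    _,_,T=load(name);i=camera_info(name);Ti=np.linalg.inv(T)
    return cv2.projectPoints(np.array(P,float).reshape(-1,3),cv2.Rodrigues(Ti[:3,:3])[0],Ti[:3,3],np.array(i['K']),np.array(i['D']))[0].reshape(-1,2)
def save(im,f,s=1):
    cv2.imwrite(f,cv2.cvtColor(cv2.resize(im,None,fx=s,fy=s,interpolation=cv2.INTER_CUBIC),cv2.COLOR_RGB2BGR))
E
python3 - <<'E'
from h import *
for n in('top','side'):
    p,d=snap(n);save(p,f'pics/{n}0.png',1.5);print(camera_info(n))
print(camera_info('wrist'),telemetry.get_state(),arm.grip_depth)
E
```

```text
{'K': array([[367.57264312,   0.        , 259.83156613],
       [  0.        , 367.57264312, 191.75649165],
       [  0.        ,   0.        ,   1.        ]]), 'D': array([0.02013139, 0.        , 0.        , 0.        , 0.        ]), 'xyz': array([0.42915958, 0.02092179, 1.39820124]), 'orientation': array([-2.15312201,  2.2025053 , -0.09641352])}
{'K': array([[485.10939792,   0.        , 255.50823496],
       [  0.        , 485.10939792, 197.56555423],
       [  0.        ,   0.        ,   1.        ]]), 'D': array([-0.06743065,  0.        ,  0.        ,  0.        ,  0.        ]), 'xyz': array([ 0.30859192, -1.01682819,  1.1797672 ]), 'orientation': array([-2.35763349,  0.24568216, -0.1257613 ])}
{'K': array([[286.39087423,   0.        , 252.3944942 ],
       [  0.        , 286.39087423, 193.70611669],
       [  0.        ,   0.        ,   1.        ]]), 'D': array([-0.01470267,  0.        ,  0.        ,  0.        ,  0.        ]), 'T_tool_cam': array([[ 3.67495284e-04, -9.64030121e-01, -2.65792760e-01,
         6.75451466e-02],
       [ 9.99999901e-01,  4.21239617e-04, -1.45197452
[... 182 characters left out ...]
   1.00000000e+00]])} {'time_s': 0.1, 'qpos': array([ 9.66885310e-01,  2.45735844e-01,  1.55891707e+00, -8.01645843e-06,
        1.33868470e+00, -1.74093686e-01]), 'qvel': array([ 0.00050915, -0.0017209 , -0.0043266 ,  0.00082977,  0.00206214,
       -0.00102693]), 'tau': array([-1.00015881e-03, -4.30674112e+01, -3.27126861e+01, -1.93638157e-04,
        2.82872228e-03, -1.08484801e-05]), 'position': array([0.2705582 , 0.59045641, 0.23028246]), 'tool_rot': array([-6.69827725e-01, -3.06868316e+00,  2.54030220e-03]), 'ft_force': array([ 0.48900743, -0.54852966, -1.23096088]), 'torque': array([ 0.01143416, -0.01421059,  0.02459226]), 'finger_force': 0.0, 'grip_width': 0.08556932254225165} 0.0187
```

View pics/top0.png

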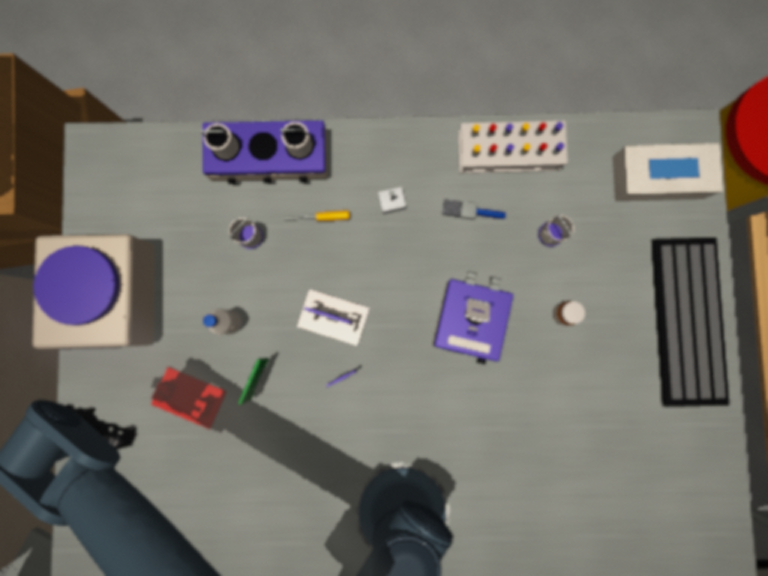

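View pics/side0.png

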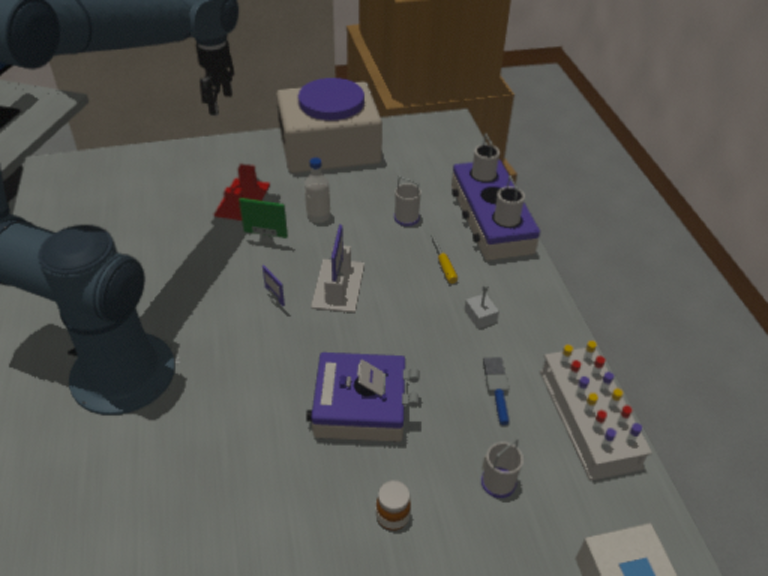

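Top view at 1.5× scale. Guard candidates are the violet one in the white rack (333,315), a smaller violet one (344,376) and a green one (255,380). I choose the one in the white rack, because it is larger and not green. The red rack is at (188,397) and the station is at (475,320), with its knuckles at the top (rear) and its knob at the bottom.

```bash
cat > m.py <<'E'
from h import *
for n in('top','side'):
    p,W=cloud(n);hsv=cv2.cvtColor(p,cv2.COLOR_RGB2HSV);Z=W[...,2]
    near=(W[...,0]>.3)&(W[...,0]<.62)
    st=near&(W[...,1]<-.03)&(W[...,1]>-.32)&(Z>.068)&(Z<.082)
    q=W[st];print(n,'station top n',len(q),'z med',np.median(q[:,2]),cv2.minAreaRect(q[:,:2].astype(np.float32)*1000))
    rk=near&(W[...,1]>.05)&(W[...,1]<.25)
    b=rk&(Z>.006)&(Z<.03)&(hsv[...,1]<60);q=W[b];print('rack base',len(q),np.median(q[:,2]),cv2.minAreaRect(q[:,:2].astype(np.float32)*1000))
    g=rk&(Z>.09);q=W[g];print('guard',len(q),q.min(0),q.max(0),cv2.minAreaRect(q[:,:2].astype(np.float32)*1000))
p,d,T=load('top');save(p[185:265,190:350],'pics/top_crop.png',5)
E
python3 m.py
```

```text
top station top n 1887 z med 0.0749971248992709 ((477.7877502441406, -184.3678436279297), (159.57464599609375, 196.70257568359375), 75.32683563232422)
rack base 781 0.009008671144066449 ((456.64599609375, 150.3098907470703), (196.48123168945312, 312.37396240234375), 89.72102355957031)
guard 87 [0.32274307 0.11110668 0.09002149] [0.50080666 0.21294904 0.146164  ] ((422.6910400390625, 146.4072265625), (186.05767822265625, 90.27172088623047), 15.464670181274414)
side station top n 2439 z med 0.07480202694220761 ((476.82708740234375, -189.05995178222656), (164.23446655273438, 195.3828125), 75.21115112304688)
rack base 625 0.009150673599445103 ((461.77496337890625, 150.76119995117188), (198.0263671875, 315.2880859375), 89.46269989013672)
guard 145 [0.32380867 0.10275697 0.09090095] [0.50296593 0.21381724 0.14508249] ((427.9149475097656, 140.05633544921875), (188.44293212890625, 93.71530151367188), 18.06148910522461)
```

View pics/top_crop.png

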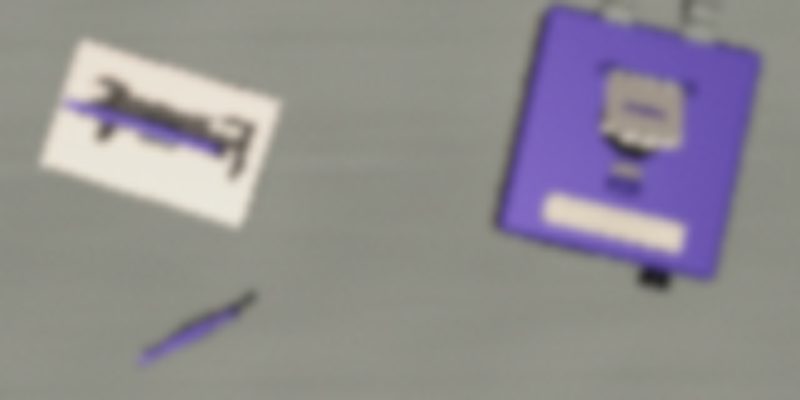

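Request:
jog_arm([
  {"x": 80,"y": -150,"z": 80,"az": 10,"hand": -1},
  {"x": 80,"y": -150,"z": 80,"az": 10,"hand": -1},
  {"x": 80,"y": -150,"z": 80,"az": 10,"hand": -1},
  {"x": 80,"y": -150,"z": 80,"az": 10,"hand": -1},
  {"x": 80,"y": -150,"z": 80,"az": 10,"hand": -1},
])

```text
invalid input at $.series[0]: expected keys x, y, z, ax, ay, az, hand
```

Request:
jog_arm([
  {"x": 60,"y": -190,"hand": -1},
  {"x": 60,"y": -190,"hand": -1},
  {"x": 60,"y": -190,"hand": -1},
  {"x": 60,"y": -190,"hand": -1},
  {"x": 60,"y": -190,"hand": -1},
])

```text
invalid input at $.series[0]: expected keys x, y, z, ax, ay, az, hand
```

Request:
jog_arm([
  {"y": -120,"hand": -1},
  {"y": -120,"hand": -1},
  {"y": -120,"hand": -1},
  {"y": -120,"hand": -1},
  {"y": -120,"hand": -1},
])

```text
invalid input at $.series[0]: expected keys x, y, z, ax, ay, az, hand
```

Request:
jog_arm([
  {"x": 80,"y": -150,"z": 80,"ax": 0,"ay": 0,"az": 10,"hand": -1},
  {"x": 80,"y": -150,"z": 80,"ax": 0,"ay": 0,"az": 10,"hand": -1},
  {"x": 80,"y": -150,"z": 80,"ax": 0,"ay": 0,"az": 10,"hand": -1},
  {"x": 80,"y": -150,"z": 80,"ax": 0,"ay": 0,"az": 10,"hand": -1},
  {"x": 80,"y": -150,"z": 80,"ax": 0,"ay": 0,"az": 10,"hand": -1},
])

```text
time_s: 0.52
position: [0.3526, 0.4385, 0.3134]
tool_rot: [0.403, 3.113, 0.002]
ft_force: [0.8, 1.2, 0.9]
grip_width: 0.0258
finger_force: 0.0
```

Request:
jog_arm([
  {"x": 60,"y": -190,"z": 0,"ax": 0,"ay": 0,"az": 0,"hand": -1},
  {"x": 60,"y": -190,"z": 0,"ax": 0,"ay": 0,"az": 0,"hand": -1},
  {"x": 60,"y": -190,"z": 0,"ax": 0,"ay": 0,"az": 0,"hand": -1},
  {"x": 60,"y": -190,"z": 0,"ax": 0,"ay": 0,"az": 0,"hand": -1},
  {"x": 60,"y": -190,"z": 0,"ax": 0,"ay": 0,"az": 0,"hand": -1},
])

```text
time_s: 0.93
position: [0.4109, 0.2484, 0.3109]
tool_rot: [-0.401, -3.116, 0.001]
ft_force: [1.0, 0.8, -0.9]
grip_width: -0.0001
finger_force: 0.0
```

Request:
jog_arm([
  {"x": 0,"y": -120,"z": 0,"ax": 0,"ay": 0,"az": 0,"hand": -1},
  {"x": 0,"y": -120,"z": 0,"ax": 0,"ay": 0,"az": 0,"hand": -1},
  {"x": 0,"y": -120,"z": 0,"ax": 0,"ay": 0,"az": 0,"hand": -1},
  {"x": 0,"y": -120,"z": 0,"ax": 0,"ay": 0,"az": 0,"hand": -1},
  {"x": 0,"y": -120,"z": 0,"ax": 0,"ay": 0,"az": 0,"hand": -1},
])

```text
time_s: 1.35
position: [0.4108, 0.1294, 0.311]
tool_rot: [-0.406, -3.115, -0.0]
ft_force: [0.5, 0.3, 0.5]
grip_width: 0.0
finger_force: 0.0
```

Run:
```python
from h import *
p,d=snap('wrist');np.savez('wr_rack.npz',**np.load('wrist.npz'));save(p,'pics/w_rack.png',1.5)
s=telemetry.get_state();print(s['time_s'],s['position'],s['tool_rot'])
```

```text
1.4 [0.41079903 0.13056233 0.31111658] [-4.02458820e-01 -3.11554219e+00 -6.40148226e-04]
```

Request:
jog_arm([
  {"x": 0,"y": -200,"z": 0,"ax": 0,"ay": 0,"az": 0,"hand": -1},
  {"x": 0,"y": -200,"z": 0,"ax": 0,"ay": 0,"az": 0,"hand": -1},
  {"x": 0,"y": -200,"z": 0,"ax": 0,"ay": 0,"az": 0,"hand": -1},
  {"x": 0,"y": -200,"z": 0,"ax": 0,"ay": 0,"az": 0,"hand": -1},
  {"x": 0,"y": -200,"z": 0,"ax": 0,"ay": 0,"az": 0,"hand": -1},
])

```text
time_s: 1.82
position: [0.4109, -0.07, 0.3112]
tool_rot: [0.396, 3.116, -0.0]
ft_force: [0.7, 0.0, 0.3]
grip_width: -0.0001
finger_force: 0.0
```

Request:
jog_arm([
  {"x": 0,"y": -100,"z": 0,"ax": 0,"ay": 0,"az": 0,"hand": -1},
  {"x": 0,"y": -100,"z": 0,"ax": 0,"ay": 0,"az": 0,"hand": -1},
  {"x": 0,"y": -100,"z": 0,"ax": 0,"ay": 0,"az": 0,"hand": -1},
  {"x": 0,"y": -100,"z": 0,"ax": 0,"ay": 0,"az": 0,"hand": -1},
  {"x": 0,"y": -100,"z": 0,"ax": 0,"ay": 0,"az": 0,"hand": -1},
])

```text
time_s: 2.23
position: [0.4113, -0.1684, 0.3109]
tool_rot: [-0.399, -3.115, -0.002]
ft_force: [1.1, 0.8, -0.4]
grip_width: -0.0001
finger_force: 0.0
```

Run:
```python
from h import *
p,d=snap('wrist');np.savez('wr_st.npz',**np.load('wrist.npz'));save(p,'pics/w_st.png',1.5)
s=telemetry.get_state();print(s['time_s'],s['position'],s['tool_rot'],s['ft_force'])
```

```text
2.2833 [ 0.41131448 -0.16775212  0.31094351] [-3.96888302e-01 -3.11569966e+00 -1.63421151e-03] [ 0.44494646 -0.69816576 -0.33983823]
```

View pics/w_rack.png

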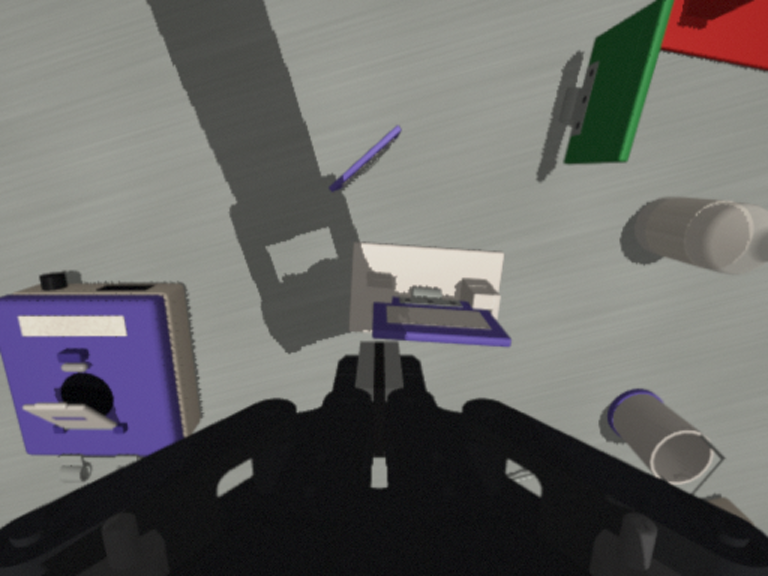

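View pics/w_st.png

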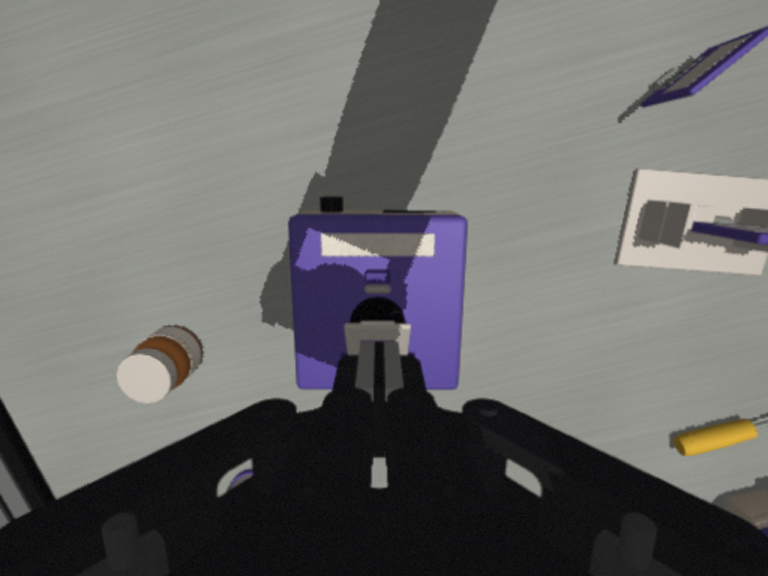

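The rack view shows the guard panel at (440,322) in the white rack, the small violet one at (365,157) and the green one at (615,100). The station view shows the open cover at (378,335), the post at (377,287) and the housing level with the image. Next I fit the poses.

```bash
cat > fit.py <<'E'
from h import *
import shutil
def big(m):
    m=cv2.morphologyEx(m.astype(np.uint8),cv2.MORPH_CLOSE,np.ones((3,3)))
    n,l,s,c=cv2.connectedComponentsWithStats(m);k=1+np.argmax(s[1:,4]);return l==k
def rect(q,name):
    r=cv2.minAreaRect((q[:,:2]*1000).astype(np.float32));print(name,len(q),'z',np.round(np.median(q[:,2])*1000,1),np.round(r[0],1),np.round(r[1],1),round(r[2],1));return r
for n,src in(('top','top'),('side','side'),('wrist','wr_st')):
    if n=='wrist': shutil.copy('wr_st.npz','wrist.npz')
    p,W=cloud(n);hsv=cv2.cvtColor(p,cv2.COLOR_RGB2HSV);Z=W[...,2]
    vio=(hsv[...,0]>118)&(hsv[...,0]<140)&(hsv[...,1]>70)
    m=big(vio&(abs(Z-.075)<.005)&(W[...,1]<0)&(W[...,0]>.3)&(W[...,0]<.65));rect(W[m],n+' station')
    # knuckles: grey points near z .06-.09 behind station
    r=cv2.minAreaRect((W[m][:,:2]*1000).astype(np.float32))
for n in('top','side','wrist'):
    if n=='wrist': shutil.copy('wr_rack.npz','wrist.npz')
    p,W=cloud(n);hsv=cv2.cvtColor(p,cv2.COLOR_RGB2HSV);Z=W[...,2]
    box=(W[...,0]>.37)&(W[...,0]<.58)&(W[...,1]>.05)&(W[...,1]<.25)
    m=big(box&(Z>.003)&(Z<.16));rect(W[m],n+' rack all')
    m=box&(Z>.085)&(Z<.16);q=W[m];rect(q,n+' guard panel');print('  zmax',np.nanpercentile(q[:,2],[50,90,99]))
    t=q[q[:,2]>np.nanpercentile(q[:,2],99)-.006];rect(t,'  top edge')
E
python3 fit.py
```

```text
top station 1579 z nan [ 463.9 -180.6] [157.1 167.6] 74.7
side station 2009 z nan [ 464.5 -185.9] [164.2 166.1] 75.6
wrist station 9064 z nan [ 461.1 -184.2] [153.1 171.7] 73.2
top rack all 1846 z nan [489.4 148.7] [185.7 153.6] 48.5
top guard panel 80 z 139.5 [480.4 162.8] [108.1   8.4] 71.2
  zmax [0.13953216 0.14231501 0.14447131]
  top edge 49 z 140.6 [481.1 164.5] [104.3   7.5] 71.2
side rack all 1368 z nan [460.8 151.7] [192.5 130.4] 71.1
side guard panel 157 z 123.2 [481.5 159.1] [117.6   8.3] 71.0
  zmax [0.12316192 0.14128725 0.1443422 ]
  top edge 39 z 140.7 [481.2 159.1] [101.5   7.7] 71.4
wrist rack all 6342 z nan [479.1 163.8] [165.1  98.6] 71.0
wrist guard panel 1749 z 125.4 [477.8 161.1] [109.5   8.9] 71.4
  zmax [0.12542515 0.13863941 0.13956194]
  top edge 660 z 138.1 [478.2 161.2] [109.1   8.4] 71.3
```

Request:
jog_arm([
  {"x": 62,"y": -18,"z": -50,"ax": 0,"ay": 0,"az": 0,"hand": -1},
  {"x": 62,"y": -18,"z": -90,"ax": 0,"ay": 0,"az": 0,"hand": -1},
  {"x": 62,"y": -18,"z": -130,"ax": 0,"ay": 0,"az": 0,"hand": -1},
  {"x": 62,"y": -18,"z": -170,"ax": 0,"ay": 0,"az": 0,"hand": -1},
  {"x": 62,"y": -18,"z": -180,"ax": 0,"ay": 0,"az": 0,"hand": -1},
])

```text
time_s: 2.7
position: [0.4731, -0.1842, 0.1287]
tool_rot: [-0.394, -3.116, -0.002]
ft_force: [0.2, -0.5, -0.5]
grip_width: 0.0001
finger_force: 0.0
```

Request:
jog_arm([
  {"x": 0,"y": 0,"z": -6,"ax": 0,"ay": 0,"az": 0,"hand": -1},
  {"x": 0,"y": 0,"z": -12,"ax": 0,"ay": 0,"az": 0,"hand": -1},
  {"x": 0,"y": 0,"z": -18,"ax": 0,"ay": 0,"az": 0,"hand": -1},
  {"x": 0,"y": 0,"z": -24,"ax": 0,"ay": 0,"az": 0,"hand": -1},
  {"x": 0,"y": 0,"z": -30,"ax": 0,"ay": 0,"az": 0,"hand": -1},
])

```text
time_s: 3.12
position: [0.4744, -0.1878, 0.1033]
tool_rot: [0.399, 3.112, -0.003]
ft_force: [-0.3, -0.3, 1.5]
grip_width: 0.0003
finger_force: 0.4
```

Request:
jog_arm([
  {"x": 0,"y": 0,"z": -3,"ax": 0,"ay": 0,"az": 0,"hand": -1},
  {"x": 0,"y": 0,"z": -6,"ax": 0,"ay": 0,"az": 0,"hand": -1},
  {"x": 0,"y": 0,"z": -9,"ax": 0,"ay": 0,"az": 0,"hand": -1},
  {"x": 0,"y": 0,"z": -12,"ax": 0,"ay": 0,"az": 0,"hand": -1},
  {"x": 0,"y": 0,"z": -14,"ax": 0,"ay": 0,"az": 0,"hand": -1},
])

```text
time_s: 3.53
position: [0.4728, -0.1872, 0.0872]
tool_rot: [-0.4, -3.116, 0.0]
ft_force: [-0.6, 0.8, 2.3]
grip_width: -0.0
finger_force: 0.9
```

Request:
jog_arm([
  {"x": 0,"y": 0,"z": -2,"ax": 0,"ay": 0,"az": 0,"hand": -1},
  {"x": 0,"y": 0,"z": -4,"ax": 0,"ay": 0,"az": 0,"hand": -1},
  {"x": 0,"y": 0,"z": -5,"ax": 0,"ay": 0,"az": 0,"hand": -1},
  {"x": 0,"y": 0,"z": -6,"ax": 0,"ay": 0,"az": 0,"hand": -1},
  {"x": 0,"y": 0,"z": -7,"ax": 0,"ay": 0,"az": 0,"hand": -1},
])

```text
time_s: 3.95
position: [0.4729, -0.1873, 0.0807]
tool_rot: [-0.4, -3.116, 0.0]
ft_force: [-5.1, 2.7, 13.5]
grip_width: 0.0001
finger_force: 6.6
```

Request:
jog_arm([
  {"x": 0,"y": 0,"z": -1,"ax": 0,"ay": 0,"az": 0,"hand": -1},
  {"x": 0,"y": 0,"z": -1,"ax": 0,"ay": 0,"az": 0,"hand": -1},
  {"x": 0,"y": 0,"z": -2,"ax": 0,"ay": 0,"az": 0,"hand": -1},
  {"x": 0,"y": 0,"z": -2,"ax": 0,"ay": 0,"az": 0,"hand": -1},
  {"x": 0,"y": 0,"z": -2,"ax": 0,"ay": 0,"az": 0,"hand": -1},
])

```text
time_s: 4.37
position: [0.4729, -0.1874, 0.0805]
tool_rot: [-0.399, -3.115, 0.0]
ft_force: [-10.2, 3.8, 20.2]
grip_width: 0.0003
finger_force: 10.1
```

Request:
jog_arm([
  {"x": 0,"y": 0,"z": 40,"ax": 0,"ay": 0,"az": 0,"hand": -1},
  {"x": 25,"y": -7,"z": 70,"ax": 0,"ay": 0,"az": 0,"hand": -1},
  {"x": 50,"y": -14,"z": 100,"ax": 0,"ay": 0,"az": 0,"hand": -1},
  {"x": 70,"y": -20,"z": 130,"ax": 0,"ay": 0,"az": 0,"hand": -1},
  {"x": 85,"y": -22,"z": 165,"ax": 0,"ay": 0,"az": 0,"hand": -1},
])

```text
time_s: 4.78
position: [0.5586, -0.2093, 0.2434]
tool_rot: [-0.4, -3.115, -0.001]
ft_force: [-0.8, -0.2, -0.2]
grip_width: -0.0001
finger_force: 0.0
```

Request:
jog_arm([
  {"x": 0,"y": 0,"z": 15,"ax": 0,"ay": 0,"az": 0,"hand": -1},
  {"x": 0,"y": 0,"z": 15,"ax": 0,"ay": 0,"az": 0,"hand": -1},
  {"x": 0,"y": 0,"z": 15,"ax": 0,"ay": 0,"az": 0,"hand": -1},
  {"x": 0,"y": 0,"z": 15,"ax": 0,"ay": 0,"az": 0,"hand": -1},
  {"x": 0,"y": 0,"z": 15,"ax": 0,"ay": 0,"az": 0,"hand": -1},
])

```text
time_s: 5.2
position: [0.5566, -0.2085, 0.2557]
tool_rot: [-0.4, -3.112, -0.003]
ft_force: [0.1, -0.5, -0.2]
grip_width: 0.0001
finger_force: 0.0
```

Run:
```python
from h import *
p,d=snap('wrist');np.savez('wr_h.npz',**np.load('wrist.npz'))
s=telemetry.get_state();print(s['time_s'],s['position'],s['tool_rot'])
_,W=cloud('wrist');Z=W[...,2]
c,sn=np.cos(np.radians(-15.)),np.sin(np.radians(-15.))
L=(W[...,:2]-[.4625,-.183])@np.array([[c,-sn],[sn,c]])  # local station
k=(L[...,0]>.086)&(L[...,0]<.125)&(abs(L[...,1])<.06)&(Z>.06)&(Z<.1)
for sgn in(1,-1):
    q=np.c_[L[k],Z[k]];q=q[q[:,1]*sgn>0];print(len(q),q.min(0),q.max(0),np.median(q,0))
cov=(L[...,0]>-.01)&(L[...,0]<.035)&(abs(L[...,1])<.02);print('cover z',np.nanpercentile(Z[cov],[5,50,95]))
v,u=np.where(k);print(u.min(),u.max(),v.min(),v.max())
save(p,'pics/w_h.png',1.5)
```

```text
5.25 [ 0.55672881 -0.20856507  0.25592695] [-3.99790875e-01 -3.11255684e+00 -2.52990170e-03]
464 [0.08601246 0.00055514 0.06568415] [0.10991502 0.04405759 0.08489801] [0.09647404 0.02681654 0.08035473]
472 [ 0.08613346 -0.04505827  0.066556  ] [ 0.11074287 -0.00057818  0.08504847] [ 0.09664323 -0.02868047  0.07993852]
cover z [0.07849468 0.07973202 0.08107599]
214 292 167 188
```

View pics/w_h.png

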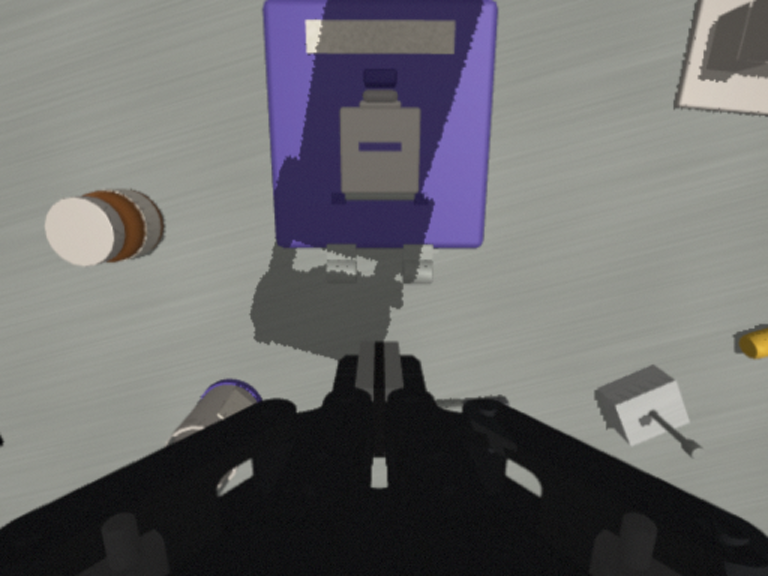

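The cover is level (z ≈ 80 mm) and shut under the catch. The knuckles are at (342,267) and (417,267). I refine the bore from the crown points.

Run:
```python
from h import *
p,W=cloud('wrist');Z=W[...,2];hsv=cv2.cvtColor(p,cv2.COLOR_RGB2HSV)
vio=(hsv[...,0]>115)&(hsv[...,0]<142)&(hsv[...,1]>70)&(abs(Z-.075)<.006)&(W[...,1]<-.05)
r=cv2.minAreaRect((W[vio][:,:2]*1000).astype(np.float32));print('rect',r)
for yaw in(-15.,):
    c,sn=np.cos(np.radians(yaw)),np.sin(np.radians(yaw))
    L=(W[...,:2]-[.4625,-.183])@np.array([[c,-sn],[sn,c]])
    k=(L[...,0]>.09)&(L[...,0]<.125)&(abs(L[...,1])<.06)&(Z>.0825)
    cr=[]
    for sgn in(1,-1):
        q=np.c_[L[k],Z[k]];q=q[q[:,1]*sgn>0];h=q[:,2]
        print(len(q),'x',np.round(np.percentile(q[:,0],[0,10,50,90,100]),4),'y',np.round(np.percentile(q[:,1],[0,5,50,95,100]),4),'z',h.max())
    # cover edges & side violet edges per row
    cv_=(L[...,0]>-.015)&(L[...,0]<.04)&(abs(L[...,1])<.04)&(hsv[...,1]<60)&(Z>.077)
    q=L[cv_];print('cover y',np.percentile(q[:,1],[1,50,99]),'x',np.percentile(q[:,0],[1,50,99]))
    q=L[vio]
    for a in(-.05,-.02,.01,.04,.07):
        m=abs(q[:,0]-a)<.005;print(a,np.round([q[m,1].min(),q[m,1].max()],4),end=' ')
    for a in(-.06,-.04,.04,.06):
        m=abs(q[:,1]-a)<.005;print('rear',a,round(q[m,0].max(),4))
```

```text
rect ((462.67584228515625, -184.44790649414062), (158.37437438964844, 166.62210083007812), 75.27680206298828)
4600 x [0.09   0.0906 0.0948 0.1043 0.1093] y [0.     0.0022 0.0344 0.0451 0.0494] z 0.34507621166718144
5156 x [0.09   0.0906 0.0947 0.1047 0.1094] y [-0.0525 -0.0485 -0.037  -0.0029 -0.    ] z 0.3453945664125506
cover y [-0.02840123 -0.00111482  0.02605636] x [-0.01395826  0.01275191  0.03964628]
-0.05 [-0.08    0.0775] -0.02 [-0.0798  0.0772] 0.01 [-0.0805  0.0772] 0.04 [-0.0803  0.0775] 0.07 [-0.0793  0.0779] rear -0.06 0.084
rear -0.04 0.0839
rear 0.04 0.0833
rear 0.06 0.0831
```

Request:
jog_arm([
  {"x": -25,"y": 130,"z": 14,"ax": 0,"ay": 0,"az": -34,"hand": 1},
  {"x": -25,"y": 130,"z": 14,"ax": 0,"ay": 0,"az": -34,"hand": 1},
  {"x": -25,"y": 130,"z": 14,"ax": 0,"ay": 0,"az": -34,"hand": 1},
  {"x": -25,"y": 130,"z": 14,"ax": 0,"ay": 0,"az": -34,"hand": 1},
  {"x": -25,"y": 130,"z": 14,"ax": 0,"ay": 0,"az": -34,"hand": 1},
], newtons=60)

```text
time_s: 5.67
position: [0.5318, -0.0762, 0.2716]
tool_rot: [-1.296, -2.86, -0.001]
ft_force: [0.1, -1.1, -0.0]
grip_width: 0.0608
finger_force: 0.0
```

Request:
jog_arm([
  {"x": -25,"y": 130,"z": 0,"ax": 0,"ay": 0,"az": -34,"hand": 1},
  {"x": -25,"y": 130,"z": 0,"ax": 0,"ay": 0,"az": -34,"hand": 1},
  {"x": -25,"y": 130,"z": 0,"ax": 0,"ay": 0,"az": -34,"hand": 1},
  {"x": -25,"y": 130,"z": 0,"ax": 0,"ay": 0,"az": -34,"hand": 1},
  {"x": -25,"y": 130,"z": 0,"ax": 0,"ay": 0,"az": -34,"hand": 1},
])

```text
time_s: 6.08
position: [0.5062, 0.0541, 0.271]
tool_rot: [-2.075, -2.356, 0.001]
ft_force: [-0.5, 0.4, 0.8]
grip_width: 0.0857
finger_force: 0.0
```

Request:
jog_arm([
  {"x": -28,"y": 110,"z": 0,"ax": 0,"ay": 0,"az": -26,"hand": 1},
  {"x": -28,"y": 110,"z": 0,"ax": 0,"ay": 0,"az": -26,"hand": 1},
  {"x": -28,"y": 110,"z": 0,"ax": 0,"ay": 0,"az": -26,"hand": 1},
  {"x": -28,"y": 110,"z": 0,"ax": 0,"ay": 0,"az": -26,"hand": 1},
  {"x": -28,"y": 110,"z": 0,"ax": 0,"ay": 0,"az": -26,"hand": 1},
])

```text
time_s: 6.5
position: [0.4785, 0.1625, 0.271]
tool_rot: [-2.549, -1.834, 0.003]
ft_force: [-0.3, 0.8, 0.6]
grip_width: 0.0858
finger_force: 0.0
```

Run:
```python
from h import *
p,d=snap('wrist');np.savez('wr_g.npz',**np.load('wrist.npz'))
s=telemetry.get_state();print(s['time_s'],s['position'],s['tool_rot'],s['ft_force'],s['grip_width'])
_,W=cloud('wrist');Z=W[...,2]
m=(W[...,0]>.4)&(W[...,0]<.56)&(W[...,1]>.08)&(W[...,1]<.25)&(Z>.085)&(Z<.155)
q=W[m];t=q[q[:,2]>.13];print(len(t),np.percentile(t[:,2],[5,50,95]),cv2.minAreaRect((t[:,:2]*1000).astype(np.float32)))
save(p,'pics/w_g.png',1.5)
```

```text
6.55 [0.4790301  0.16139961 0.27120683] [-2.54737247e+00 -1.83749482e+00  2.51399173e-03] [-0.1518086  -0.56040123 -0.02528221] 0.08526874133684802
882 [0.13660233 0.13826057 0.1395042 ] ((479.1624450683594, 161.51022338867188), (109.15760040283203, 7.9809794425964355), 71.3669662475586)
```

View pics/w_g.png

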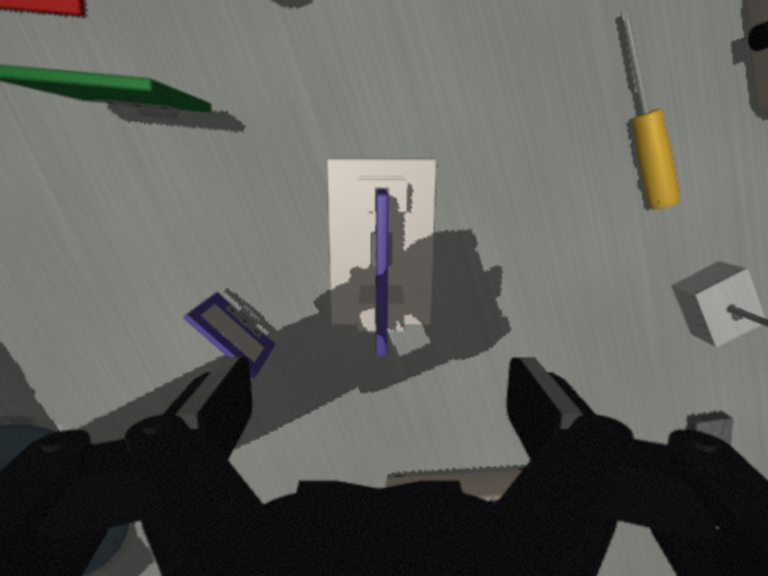

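The panel's top edge is at (381,270), centred between the fingers and aligned with them. I descend and grip.

Request:
jog_arm([
  {"x": 0,"y": 0,"z": -40,"ax": 0,"ay": 0,"az": 0,"hand": 1},
  {"x": 0,"y": 0,"z": -80,"ax": 0,"ay": 0,"az": 0,"hand": 1},
  {"x": 0,"y": 0,"z": -120,"ax": 0,"ay": 0,"az": 0,"hand": 1},
  {"x": 0,"y": 0,"z": -150,"ax": 0,"ay": 0,"az": 0,"hand": 1},
  {"x": 0,"y": 0,"z": -171,"ax": 0,"ay": 0,"az": 0,"hand": 1},
])

```text
time_s: 6.97
position: [0.4776, 0.1593, 0.0971]
tool_rot: [-2.548, -1.833, 0.008]
ft_force: [-0.1, 0.9, 1.2]
grip_width: 0.0854
finger_force: 0.0
```

Request:
jog_arm([
  {"x": 0,"y": 0,"z": 0,"ax": 0,"ay": 0,"az": 0,"hand": 1},
  {"x": 0,"y": 0,"z": 0,"ax": 0,"ay": 0,"az": 0,"hand": 0.2},
  {"x": 0,"y": 0,"z": 0,"ax": 0,"ay": 0,"az": 0,"hand": -0.2},
  {"x": 0,"y": 0,"z": 0,"ax": 0,"ay": 0,"az": 0,"hand": -0.5},
  {"x": 0,"y": 0,"z": 0,"ax": 0,"ay": 0,"az": 0,"hand": -0.7},
], newtons=60)

```text
time_s: 7.38
position: [0.4813, 0.1608, 0.1033]
tool_rot: [2.55, 1.832, 0.005]
ft_force: [1.1, 0.2, 0.3]
grip_width: 0.0385
finger_force: 0.0
```

Request:
jog_arm([
  {"x": 0,"y": 0,"z": 0,"ax": 0,"ay": 0,"az": 0,"hand": -1},
  {"x": 0,"y": 0,"z": 0,"ax": 0,"ay": 0,"az": 0,"hand": -1},
  {"x": 0,"y": 0,"z": 0,"ax": 0,"ay": 0,"az": 0,"hand": -1},
  {"x": 0,"y": 0,"z": 0,"ax": 0,"ay": 0,"az": 0,"hand": -1},
  {"x": 0,"y": 0,"z": 0,"ax": 0,"ay": 0,"az": 0,"hand": -1},
])

```text
time_s: 7.8
position: [0.4801, 0.1611, 0.1021]
tool_rot: [2.551, 1.833, 0.001]
ft_force: [-3.0, 0.1, 6.1]
grip_width: 0.0074
finger_force: 58.7
```

Request:
jog_arm([
  {"x": 0,"y": 0,"z": 0,"ax": 0,"ay": 0,"az": 0,"hand": -1},
  {"x": 0,"y": 0,"z": 8,"ax": 0,"ay": 0,"az": 0,"hand": -1},
  {"x": 0,"y": 0,"z": 22,"ax": 0,"ay": 0,"az": 0,"hand": -1},
  {"x": 0,"y": 0,"z": 38,"ax": 0,"ay": 0,"az": 0,"hand": -1},
  {"x": 0,"y": 0,"z": 55,"ax": 0,"ay": 0,"az": 0,"hand": -1},
], newtons=80)

```text
time_s: 8.22
position: [0.4789, 0.1608, 0.1561]
tool_rot: [-2.551, -1.832, 0.003]
ft_force: [-0.1, 0.5, -2.4]
grip_width: 0.007
finger_force: 78.0
```

Request:
jog_arm([
  {"x": 0,"y": 0,"z": 20,"ax": 0,"ay": 0,"az": 0,"hand": -1},
  {"x": 0,"y": 0,"z": 45,"ax": 0,"ay": 0,"az": 0,"hand": -1},
  {"x": 0,"y": 0,"z": 70,"ax": 0,"ay": 0,"az": 0,"hand": -1},
  {"x": 0,"y": 0,"z": 85,"ax": 0,"ay": 0,"az": 0,"hand": -1},
  {"x": 0,"y": 0,"z": 90,"ax": 0,"ay": 0,"az": 0,"hand": -1},
])

```text
time_s: 8.63
position: [0.481, 0.161, 0.2494]
tool_rot: [2.549, 1.831, 0.007]
ft_force: [-0.0, -0.3, -3.2]
grip_width: 0.0069
finger_force: 78.1
```

Request:
jog_arm([
  {"x": 10,"y": -36,"z": 0,"ax": 0,"ay": 0,"az": 3.4,"hand": -1},
  {"x": 18,"y": -74,"z": 0,"ax": 0,"ay": 0,"az": 3.4,"hand": -1},
  {"x": 26,"y": -112,"z": 0,"ax": 0,"ay": 0,"az": 3.4,"hand": -1},
  {"x": 34,"y": -150,"z": 0,"ax": 0,"ay": 0,"az": 3.4,"hand": -1},
  {"x": 42,"y": -186,"z": 0,"ax": 0,"ay": 0,"az": 3.4,"hand": -1},
])

```text
time_s: 9.05
position: [0.5211, -0.0268, 0.2449]
tool_rot: [-2.495, -1.907, 0.002]
ft_force: [0.4, 0.2, -2.6]
grip_width: 0.0072
finger_force: 78.3
```

Request:
jog_arm([
  {"x": 8,"y": -38,"z": 0,"ax": 0,"ay": 0,"az": 0,"hand": -1},
  {"x": 16,"y": -76,"z": 0,"ax": 0,"ay": 0,"az": 0,"hand": -1},
  {"x": 24,"y": -114,"z": 0,"ax": 0,"ay": 0,"az": 0,"hand": -1},
  {"x": 32,"y": -150,"z": 0,"ax": 0,"ay": 0,"az": 0,"hand": -1},
  {"x": 38,"y": -186,"z": 0,"ax": 0,"ay": 0,"az": 0,"hand": -1},
])

```text
time_s: 9.47
position: [0.5593, -0.2127, 0.2445]
tool_rot: [-2.495, -1.906, 0.001]
ft_force: [0.8, 0.2, -2.7]
grip_width: 0.0072
finger_force: 78.3
```

Request:
jog_arm([
  {"x": 0,"y": 0,"z": 0,"ax": 0,"ay": 0,"az": 0,"hand": -1},
  {"x": 0,"y": 0,"z": 0,"ax": 0,"ay": 0,"az": 0,"hand": -1},
  {"x": 0,"y": 0,"z": 0,"ax": 0,"ay": 0,"az": 0,"hand": -1},
  {"x": 0,"y": 0,"z": 0,"ax": 0,"ay": 0,"az": 0,"hand": -1},
  {"x": 0,"y": 0,"z": 0,"ax": 0,"ay": 0,"az": 0,"hand": -1},
])

```text
time_s: 9.88
position: [0.5596, -0.2098, 0.2459]
tool_rot: [-2.494, -1.909, 0.0]
ft_force: [-0.1, -0.0, -2.0]
grip_width: 0.0071
finger_force: 78.6
```

Run:
```python
from h import *
s=telemetry.get_state();print(s['time_s'],s['position'],s['tool_rot'],s['ft_force'])
for n in('wrist','side','top'):snap(n)
np.savez('wr_hov.npz',**np.load('wrist.npz'))
tp=np.array(s['position'])
for n in('wrist','side','top'):
    p,W=cloud(n);Z=W[...,2]
    m=(np.linalg.norm(W[...,:2]-tp[:2],axis=-1)<.075)&(Z>.13)&(Z<.30)
    hsv=cv2.cvtColor(p,cv2.COLOR_RGB2HSV);vio=(hsv[...,0]>115)&(hsv[...,0]<142)&(hsv[...,1]>70)
    q=W[m&vio];print(n,len(q),'z',np.percentile(q[:,2],[0,1,50,99,100]),cv2.minAreaRect((q[:,:2]*1000).astype(np.float32)))
w,_,_=load('wrist');sd,_,_=load('side')
uv=proj('side',[tp])[0];print(uv)
u,v=int(uv[0]),int(uv[1]);a=cv2.resize(w,(512,384));b=cv2.resize(sd[v-30:v+66,u-40:u+32],(288,384),interpolation=cv2.INTER_CUBIC)
save(np.hstack([a,b]),'pics/hov.png');print(u-40,v-30)
```

```text
9.8833 [ 0.55964891 -0.20984565  0.24589823] [-2.49409661e+00 -1.90902934e+00  3.41395199e-04] [-0.12310687 -0.03316299 -1.97673665]
wrist 3640 z [0.20182097 0.23066643 0.28191677 0.28341255 0.29949761] ((562.9627075195312, -194.51805114746094), (61.37162399291992, 56.57051467895508), 32.120418548583984)
side 130 z [0.18656988 0.18830386 0.28120604 0.28762539 0.28982395] ((556.0985717773438, -224.5371551513672), (84.63812255859375, 7.3828582763671875), 76.5353012084961)
top 29 z [0.19561157 0.19799235 0.25724057 0.28611422 0.28650149] ((572.5006103515625, -163.0512237548828), (16.801549911499023, 8.333135604858398), 71.03742980957031)
[276.93097798 217.72297573]
236 187
```

View pics/hov.png

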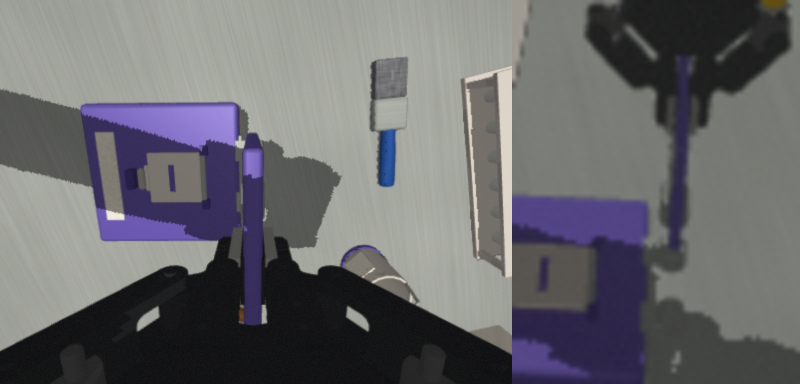

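The right crop shows the guard upright with its knuckle at (680,258), above the station knuckles at (668,320). The left crop shows the panel's top edge running from (253,150) to (253,322). I measure the offsets in one frame.

```bash
cat > rel.py <<'E'
from h import *
import sys
zt=float(sys.argv[1])  # expected panel top z
s=telemetry.get_state();tp=np.array(s['position'])
c,sn=np.cos(np.radians(-15.)),np.sin(np.radians(-15.));M=np.array([[c,-sn],[sn,c]]);C=[.4622,-.1842]
print('tcp local',(tp[:2]-C)@M,tp[2],'yaw',2*np.degrees(np.arctan2(s['tool_rot'][1],s['tool_rot'][0]))-90,s['tool_rot'][2],'f',s['ft_force'],'M',s['torque'])
pc=lambda a:np.round(np.percentile(a,[1,5,25,50,75,95,99])*1000,1) if len(a) else None
for n in('wrist','side'):
    p,W=cloud(n);Z=W[...,2];L=(W[...,:2]-C)@M;x,y=L[...,0],L[...,1]
    hsv=cv2.cvtColor(p,cv2.COLOR_RGB2HSV);vio=(hsv[...,0]>112)&(hsv[...,0]<142)&(hsv[...,1]>60)
    b=(abs(x-.102)<.02)&(abs(y)<.075)
    t=b&vio&(abs(Z-zt)<.006);print(n,'top edge',t.sum(),'x',pc(x[t]),'y',pc(y[t]),'z',pc(Z[t]))
    if t.sum()>50:
        pf=np.polyfit(y[t],x[t],1);print('   panel yaw rel station deg',-np.degrees(np.arctan(pf[0])),'x at y0',pf[1]*1000)
    k=b&(Z>.068)&(Z<.095)&(x>.092);print('   knuckles',k.sum(),'x',pc(x[k]),'y+',pc(y[k&(y>0)]),'y-',pc(y[k&(y<0)]),'z',pc(Z[k]))
    e=vio&(abs(Z-.075)<.006)&(abs(y)<.06)&(x>.05)&(x<.1);print('   rear edge',[round(1000*np.percentile(x[e&(abs(y-a)<.008)],99),1) for a in(-.05,-.03,.03,.05) if (e&(abs(y-a)<.008)).sum()>5],'z',pc(Z[e]))
    g=b&(Z>zt-.135)&(Z<zt-.03);print('   guard body z',pc(Z[g]),'x',pc(x[g]),'y',pc(y[g]))
    kk=b&(Z>zt-.132)&(Z<zt-.104);print('   guard knuckle x',pc(x[kk]),'y',pc(y[kk]),'z',pc(Z[kk]),kk.sum())
    st=vio&(abs(Z-.075)<.006)&(abs(x)<.09)&(abs(y)<.09);
    if st.sum()>50: print('   stn y',pc(y[st]),'x',pc(x[st]))
E
python3 rel.py 0.284
```

```text
tcp local [0.10107102 0.0001076 ] 0.2463670743463812 yaw -15.158952350463082 5.865522861015042e-05 f [ 0.24405718  0.73275138 -2.49172838] M [-0.02396116 -0.01281275 -0.07893194]
wrist top edge 3443 x [ 96.5  96.8  98.4 100.2 102.2 103.8 104.2] y [-20.7 -16.4   2.4  21.9  39.6  52.2  54.4] z [279.9 280.7 281.5 282.  282.4 283.  283.4]
   panel yaw rel station deg -0.20676596656119753 x at y0 100.26128481581766
   knuckles 29 x [ 96.8 108.4 109.4 110.5 111.7 111.7 111.7] y+ [29.  30.2 34.2 37.3 39.6 40.5 40.6] y- None z [72.8 74.3 75.8 76.8 79.4 80.5 80.8]
   rear edge [np.float64(84.4), np.float64(80.3), np.float64(80.2), np.float64(83.8)] z [70.9 72.  72.9 73.5 74.  74.7 75.4]
   guard body z [163.8 164.9 169.  223.7 250.8 253.4 253.9] x [ 85.5  88.3  91.8  99.3 108.6 112.5 115.4] y [-13.2  -9.5   5.6  10.1  53.4  55.1  55.1]
   guard knuckle x [ 90.1  90.1  91.1  92.  108.7 109.6 109.7] y [-13.9 -12.4  -5.8   1.6   8.8  14.4  14.9] z [163.3 164.1 165.9 168.1 169.5 170.1 171.1] 174
   stn y [-76.1 -69.4 -40.7  20.   54.2  73.9  77.9] x [-80.8 -75.2 -35.6   6.3  51.7  76.7  82.7]
sid
[... 249 characters left out ...]
2.9  93.3  98.4 103.6 108.9 112.5 112.8] y+ [14.5 15.6 19.7 23.3 27.7 39.7 41.7] y- [-41.3 -40.4 -37.3 -32.4 -25.7 -19.  -17.6] z [68.8 69.7 74.7 80.5 83.1 85.7 86.9]
   rear edge [np.float64(85.5), np.float64(82.2), np.float64(83.4), np.float64(85.5)] z [69.8 71.2 73.4 74.9 76.4 78.6 80.1]
   guard body z [161.1 168.1 174.4 204.8 232.  252.3 253.7] x [ 93.1  93.9  97.6  99.6 104.3 110.3 113.2] y [-56.8 -55.3 -53.2 -21.1  -7.8  13.   20.3]
   guard knuckle x [ 93.7  93.8  94.3  96.7 110.  110.5 110.8] y [-16.5 -15.4 -12.4  -5.2   2.8  11.   14.6] z [158.  161.3 169.7 171.2 172.6 175.1 175.5] 33
   stn y [-80.  -76.6 -54.5 -20.3  43.2  69.9  76.5] x [-79.4 -74.2 -35.9   6.8  54.4  79.6  85.3]
```

Request:
jog_arm([
  {"x": 1,"y": 0,"z": -15,"ax": 0,"ay": 0,"az": 0.2,"hand": -1},
  {"x": 1,"y": 0,"z": -30,"ax": 0,"ay": 0,"az": 0.2,"hand": -1},
  {"x": 1,"y": 0,"z": -45,"ax": 0,"ay": 0,"az": 0.2,"hand": -1},
  {"x": 1,"y": 0,"z": -55,"ax": 0,"ay": 0,"az": 0.2,"hand": -1},
  {"x": 1,"y": 0,"z": -60,"ax": 0,"ay": 0,"az": 0.2,"hand": -1},
])

```text
time_s: 10.45
position: [0.5601, -0.2103, 0.1845]
tool_rot: [-2.49, -1.911, 0.002]
ft_force: [0.0, 0.2, -2.7]
grip_width: 0.0072
finger_force: 78.6
```

Request:
jog_arm([
  {"x": 0,"y": 0,"z": 0,"ax": 0,"ay": 0,"az": 0,"hand": -1},
  {"x": 0,"y": 0,"z": 0,"ax": 0,"ay": 0,"az": 0,"hand": -1},
  {"x": 0,"y": 0,"z": 0,"ax": 0,"ay": 0,"az": 0,"hand": -1},
  {"x": 0,"y": 0,"z": 0,"ax": 0,"ay": 0,"az": 0,"hand": -1},
  {"x": 0,"y": 0,"z": 0,"ax": 0,"ay": 0,"az": 0,"hand": -1},
])

```text
time_s: 10.87
position: [0.5613, -0.2114, 0.1873]
tool_rot: [2.492, 1.911, 0.001]
ft_force: [1.2, 0.2, -2.7]
grip_width: 0.0069
finger_force: 78.6
```

```bash
python3 - <<'E'
from h import *
for n in('wrist','side'):snap(n)
E
python3 rel.py 0.224
```

```text
tcp local [ 0.10253309 -0.00054339] 0.18686453650616036 yaw -15.025939656721675 0.0005788399960029418 f [ 0.44917015 -0.20296212 -2.58364174] M [ 0.00908943 -0.0050453   0.0077259 ]
wrist top edge 3456 x [ 98.3  98.7 100.3 102.  104.1 105.7 106.1] y [-21.5 -17.4   1.4  21.   38.8  51.3  53.6] z [221.1 221.9 222.8 223.3 223.8 224.4 224.8]
   panel yaw rel station deg -0.1352446946862735 x at y0 102.1093638444497
   knuckles 65 x [ 92.3  92.3  92.4  92.7 110.8 112.5 112.5] y+ [19.1 21.  29.7 36.4 39.1 40.5 40.6] y- [-36.6 -36.1 -34.9 -32.9 -31.4 -29.8 -29.7] z [72.2 72.9 75.  76.  76.6 78.4 79.5]
   rear edge [np.float64(81.8), np.float64(80.8), np.float64(80.6), np.float64(84.1)] z [70.6 72.1 73.  73.5 74.  74.7 75.6]
   guard body z [105.2 106.2 110.  145.2 190.6 193.6 193.8] x [ 87.3  92.   93.5 100.9 110.7 111.9 116. ] y [-14.5 -11.8   2.    9.1  53.4  54.   54. ]
   guard knuckle x [ 92.2  92.3  93.3  94.1 110.9 111.8 111.9] y [-15.1 -13.8  -7.2   0.2   7.6  13.2  14. ] z [104.8 105.6 107.  109.6 110.8 111.8 112. ] 179
   stn y [-75.5 -68.6 -37.6  25.6  55.4  74.4  78.1] x [-80.6 
[... 287 characters left out ...]
2.7  93.2  95.9 101.3 107.3 112.7 113. ] y+ [15.6 16.  19.3 28.3 33.2 42.2 42.5] y- [-41.  -40.  -37.9 -33.3 -26.6 -19.  -18.2] z [68.4 70.3 76.1 80.  83.2 85.7 87.4]
   rear edge [np.float64(85.5), np.float64(82.2), np.float64(83.1), np.float64(85.5)] z [69.9 71.1 73.2 74.7 76.4 78.8 80.7]
   guard body z [ 98.5 106.5 113.5 147.2 167.5 187.7 192.6] x [ 96.3  96.6 100.1 102.3 106.6 113.4 113.6] y [-58.9 -57.2 -54.6 -41.   -6.2  12.3  17.5]
   guard knuckle x [ 96.3  96.4  97.   99.5 111.7 113.6 113.6] y [-17.6 -17.2 -14.   -6.4   3.   13.5  14.9] z [ 98.5  99.5 108.1 111.7 113.6 116.9 118.6] 36
   stn y [-80.4 -76.7 -55.2 -20.9  42.4  70.5  76.2] x [-79.2 -74.  -35.7   6.1  53.9  79.4  84.9]
```

Request:
jog_arm([
  {"x": -0.2,"y": 1,"z": 0,"ax": 0,"ay": 0,"az": 0,"hand": -1},
  {"x": -0.2,"y": 1,"z": 0,"ax": 0,"ay": 0,"az": 0,"hand": -1},
  {"x": -0.2,"y": 1,"z": -4,"ax": 0,"ay": 0,"az": 0,"hand": -1},
  {"x": -0.2,"y": 1,"z": -8,"ax": 0,"ay": 0,"az": 0,"hand": -1},
  {"x": -0.2,"y": 1,"z": -12,"ax": 0,"ay": 0,"az": 0,"hand": -1},
])

```text
time_s: 11.38
position: [0.5605, -0.21, 0.1737]
tool_rot: [-2.492, -1.912, 0.0]
ft_force: [-0.8, 0.1, -3.3]
grip_width: 0.0067
finger_force: 78.6
```

Request:
jog_arm([
  {"x": 0,"y": 0,"z": -3,"ax": 0,"ay": 0,"az": 0,"hand": -1},
  {"x": 0,"y": 0,"z": -6,"ax": 0,"ay": 0,"az": 0,"hand": -1},
  {"x": 0,"y": 0,"z": -9,"ax": 0,"ay": 0,"az": 0,"hand": -1},
  {"x": 0,"y": 0,"z": -12,"ax": 0,"ay": 0,"az": 0,"hand": -1},
  {"x": 0,"y": 0,"z": -14,"ax": 0,"ay": 0,"az": 0,"hand": -1},
])

```text
time_s: 11.8
position: [0.5605, -0.2101, 0.1598]
tool_rot: [-2.493, -1.912, 0.0]
ft_force: [0.3, 0.1, -2.0]
grip_width: 0.0069
finger_force: 78.6
```

Request:
jog_arm([
  {"x": 0,"y": 0,"z": 0,"ax": 0,"ay": 0,"az": 0,"hand": -1},
  {"x": 0,"y": 0,"z": 0,"ax": 0,"ay": 0,"az": 0,"hand": -1},
  {"x": 0,"y": 0,"z": 0,"ax": 0,"ay": 0,"az": 0,"hand": -1},
  {"x": 0,"y": 0,"z": 0,"ax": 0,"ay": 0,"az": 0,"hand": -1},
  {"x": 0,"y": 0,"z": 0,"ax": 0,"ay": 0,"az": 0,"hand": -1},
])

```text
time_s: 12.22
position: [0.5608, -0.2102, 0.1605]
tool_rot: [2.492, 1.912, 0.0]
ft_force: [-0.3, 0.0, -2.7]
grip_width: 0.0071
finger_force: 78.6
```

```bash
python3 - <<'E'
from h import *
ps=[]
for i in range(6):
    for n in('wrist','side'):snap(n);s=telemetry.get_state();ps.append(s['position'])
print(np.mean(ps,0),np.std(ps,0))
sd,_,_=load('side');u,v=proj('side',[[.5607,-.2106,.08]])[0].astype(int);w,_,_=load('wrist')
save(np.hstack([cv2.resize(w,(400,300)),cv2.resize(sd[v-45:v+30,u-50:u+50],(400,300),interpolation=cv2.INTER_CUBIC)]),'pics/low.png')
E
python3 rel.py 0.1985
```

```text
[ 0.5606706  -0.21011708  0.16035403] [3.40449751e-05 2.41074400e-05 6.96530978e-05]
tcp local [0.10180819 0.00044775] 0.16031140624388107 yaw -15.026275556643952 1.8647047338287244e-05 f [-0.84816031 -0.8176312  -3.19998741] M [ 0.01519905  0.03887831 -0.04081797]
wrist top edge 3457 x [ 97.4  97.8  99.3 101.2 103.2 104.8 105.2] y [-20.7 -16.4   2.4  21.8  39.5  52.   54.5] z [194.3 195.  195.9 196.4 196.8 197.4 198. ]
   panel yaw rel station deg -0.17033173571237717 x at y0 101.16540205229015
   knuckles 294 x [ 92.1  92.2  92.9 109.8 110.8 112.1 112.2] y+ [ 0.6  2.4 10.1 23.  32.6 39.7 40.4] y- [-24.  -22.6 -18.3 -10.8  -5.3  -1.   -0.3] z [72.8 73.8 76.7 79.7 83.2 84.5 85.3]
   rear edge [np.float64(68.8), np.float64(80.4), np.float64(80.4), np.float64(84.3)] z [70.7 72.1 73.  73.5 74.  74.7 75.8]
   guard body z [ 64.8  69.   72.9  75.9  80.  166.2 168. ] x [ 82.1  82.5  84.4  87.8  93.1 111.2 114.7] y [-26.6 -20.8  -0.1  17.6  39.   62.6  72.4]
   guard knuckle x [ 82.1  82.4  84.1  86.7  91.4 110.9 112.1] y [-27.5 -21.7  -5.   19.3  36.1  62.7  72.4] z [67.1 69.2 72.5 75.4 76
[... 363 characters left out ...]
 x [ 92.8  93.2  95.6  98.2 110.1 112.6 113. ] y+ [ 2.   4.6 11.  20.2 27.3 36.2 37.1] y- [-41.7 -40.1 -36.6 -28.  -14.1  -5.8  -1.4] z [68.5 70.8 77.  81.  83.7 87.  88.4]
   rear edge [np.float64(85.6), np.float64(82.2), np.float64(83.3), np.float64(85.5)] z [69.7 70.9 73.5 75.  76.3 78.4 79.9]
   guard body z [ 65.7  68.9  74.2  78.6  94.8 158.4 167.4] x [ 82.3  82.8  86.5  95.  102.1 112.  113. ] y [-71.4 -56.  -41.6 -21.6  10.8  43.3  66.3]
   guard knuckle x [ 82.2  82.6  85.4  90.1  97.6 112.1 112.8] y [-73.5 -60.6 -35.1 -13.1  18.7  51.4  67.7] z [67.9 68.9 73.5 76.4 80.1 85.9 88.2] 214
   stn y [-80.7 -76.6 -55.2 -20.1  43.2  70.9  76.4] x [-79.2 -74.  -35.7   6.3  54.2  79.6  85.2]
```

View pics/low.png

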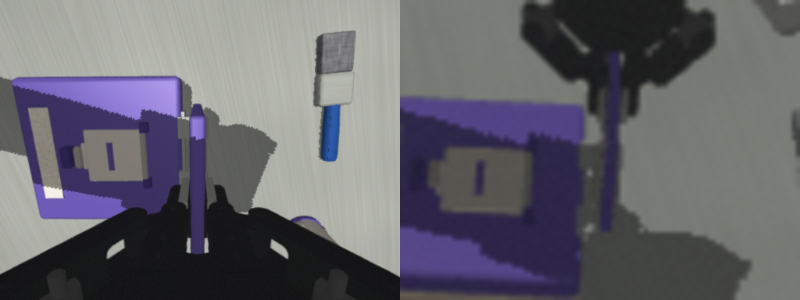

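The guard knuckle sits between the station knuckles in the side crop at (608,225), with no contact force. About 5 mm is left to go.

Request:
jog_arm([
  {"x": 0,"y": 0,"z": -1,"ax": 0,"ay": 0,"az": 0,"hand": -1},
  {"x": 0,"y": 0,"z": -2,"ax": 0,"ay": 0,"az": 0,"hand": -1},
  {"x": 0,"y": 0,"z": -3,"ax": 0,"ay": 0,"az": 0,"hand": -1},
  {"x": 0,"y": 0,"z": -4,"ax": 0,"ay": 0,"az": 0,"hand": -1},
  {"x": 0,"y": 0,"z": -5,"ax": 0,"ay": 0,"az": 0,"hand": -1},
])

```text
time_s: 13.23
position: [0.5606, -0.2101, 0.1551]
tool_rot: [-2.493, -1.912, 0.0]
ft_force: [0.2, 0.1, -2.4]
grip_width: 0.0072
finger_force: 78.6
```

Request:
jog_arm([
  {"x": 0,"y": 0,"z": 0,"ax": 0,"ay": 0,"az": 0,"hand": -1},
  {"x": 0,"y": 0,"z": 0,"ax": 0,"ay": 0,"az": 0,"hand": -1},
  {"x": 0,"y": 0,"z": 0,"ax": 0,"ay": 0,"az": 0,"hand": -1},
  {"x": 0,"y": 0,"z": 0,"ax": 0,"ay": 0,"az": 0,"hand": -1},
  {"x": 0,"y": 0,"z": 0,"ax": 0,"ay": 0,"az": 0,"hand": -1},
])

```text
time_s: 13.65
position: [0.5607, -0.2101, 0.1554]
tool_rot: [2.493, 1.912, 0.0]
ft_force: [0.2, -0.2, -1.8]
grip_width: 0.0069
finger_force: 78.6
```

```bash
python3 - <<'E'
from h import *
ps=[];fs=[]
for i in range(6):
    for n in('wrist','side'):snap(n);s=telemetry.get_state();ps.append(s['position']);fs.append(s['ft_force'])
print(np.mean(ps,0),np.mean(fs,0))
p,W=cloud('wrist');Z=W[...,2]
c,sn=np.cos(np.radians(-15.)),np.sin(np.radians(-15.));M=np.array([[c,-sn],[sn,c]]);C=[.4622,-.1842]
L=(W[...,:2]-C)@M;x,y=L[...,0],L[...,1]
t=(abs(x-.1015)<.0035)&(abs(y)<.053)&(abs(Z-.1925)<.006);print('roll slope deg',np.degrees(np.polyfit(y[t],Z[t],1)[0]))
t=(abs(x-.04)<.1)&(abs(y)<.07)&(abs(Z-.0735)<.004);print('station slopes deg (y,x)',np.degrees(np.polyfit(y[t],Z[t],1)[0]),np.degrees(np.polyfit(x[t],Z[t],1)[0]))
# lower edge of the panel: violet lowest z, side camera
for n in('wrist','side'):
    p,W=cloud(n);Z=W[...,2];hsv=cv2.cvtColor(p,cv2.COLOR_RGB2HSV);vio=(hsv[...,0]>112)&(hsv[...,0]<142)&(hsv[...,1]>60)
    L=(W[...,:2]-C)@M;m=vio&(abs(L[...,0]-.102)<.009)&(abs(L[...,1])<.06)&(Z>.085);print(n,'panel low z',np.percentile(Z[m],[0,1,3,10]))
    m=(L[...,0]>-.01)&(L[...,0]<.035)&(abs(L[...,1])<.02);print('cover',np.nanmedian(Z[m]))
E
python3 rel.py 0.193 | grep -v 'guard'
```

```text
[ 0.5606567  -0.21011196  0.1553131 ] [-0.06992954  0.12165414 -2.54660374]
roll slope deg -0.10865041004678133
station slopes deg (y,x) -0.05087985273049777 -0.03309973547054651
wrist panel low z [0.10361098 0.13378864 0.1693804  0.18995797]
cover 0.07980321947752328
side panel low z [0.09558954 0.09769583 0.1026197  0.11544376]
cover 0.4803336414994842
tcp local [0.10177597 0.00044563] 0.15525631039266133 yaw -375.02522272938586 7.37875772977449e-05 f [-0.47384459 -0.03058469 -2.7077785 ] M [ 0.0067823  -0.00717698 -0.00097488]
wrist top edge 3460 x [ 97.4  97.8  99.3 101.2 103.2 104.8 105.2] y [-20.6 -16.3   2.4  21.9  39.5  52.2  54.5] z [189.2 190.  190.9 191.4 191.8 192.4 192.9]
   panel yaw rel station deg -0.16651925793290792 x at y0 101.18804612231742
   knuckles 304 x [ 92.1  92.2  92.9 109.8 110.8 111.9 112.1] y+ [ 0.9  2.5 11.1 23.2 33.2 40.4 55. ] y- [-21.7 -20.4 -17.5 -10.2  -5.1  -0.5  -0.1] z [71.8 74.1 75.7 77.8 78.9 80.  94.4]
   rear edge [np.float64(69.4), np.float64(80.8), np.float64(80.6), np.float64(84.5)] z [70.4 72.1 73.  73.5 73.9 74.7 75.6]
   stn y [-73.7 -63.8 -31.   30.6  57.   74.6  78.2] x [-80.7 -75.3 -36.7   2.5  50.3  76.1  82.4]
side top edge 68 x [100.6 100.8 101.6 103.8 106.  106.8 107.2] y [-54.5 -53.  -35.2 -15.4   1.7  18.7  22. ] z [188.3 189.9 191.5 192.5 194.  195.7 196.2]
   panel yaw rel station deg 0.46652991576115543 x at y0 103.61485135122106
   knuckles 92 x [ 92.8  93.2  95.6  98.1 110.  112.6 112.9] y+ [ 0.9  2.3  9.3 18.4 26.7 36.5 40.2] y- [-41.3 -40.6 -36.9 -28.5 -16.4  -3.9  -1.7] z [69.6 70.6 77.4 79.5 82.2 84.6 85.7]
   rear edge [np.float64(85.7), np.float64(82.2), np.float64(83.4), np.float64(85.5)] z [69.7 70.8 73.2 74.9 76.4 78.7 79.9]
   stn y [-80.4 -76.2 -54.7 -20.1  43.1  70.5  76.6] x [-79.5 -74.1 -35.6   6.6  54.5  79.7  85.3]
```

Run:
```python
from h import *
c,sn=np.cos(np.radians(-15.)),np.sin(np.radians(-15.));M=np.array([[c,-sn],[sn,c]]);C=[.4622,-.1842]
for n in('wrist','side'):
    p,W=cloud(n);L=(W[...,:2]-C)@M;x,y,Z=L[...,0],L[...,1],W[...,2]
    for nm,lo,hi in(('guard',-.014,.014),('stn+',.02,.039),('stn-',-.039,-.02)):
        for f,m in(('rear',(x>.104)&(x<.118)),('front',(x>.088)&(x<.098))):
            m=m&(y>lo)&(y<hi)&(Z>.066)&(Z<.088);
            if m.sum()>3:
                # circle fit offset: dx for a 10 mm-radius cylinder at z 75(-1.4 wrist bias)
                zc=.0736 if n=='wrist' else .075
                print(n,nm,f,m.sum(),'x',np.round(np.percentile(x[m],[5,50,95])*1e3,1),'z',np.round(np.percentile(Z[m],[5,50,95])*1e3,1))
                A=np.c_[x[m],Z[m]]
                if m.sum()>15:
                    from scipy.optimize import least_squares
                    r=least_squares(lambda q:np.hypot(A[:,0]-q[0],A[:,1]-q[1])-.01,[.102,zc],loss='soft_l1',f_scale=.0005);print('    centre',np.round(r.x*1e3,1))
```

```text
wrist guard rear 64 x [109.7 110.2 110.8] z [74.3 77.  79.7]
    centre [100.7  74.6]
wrist guard front 113 x [88.  92.1 93.2] z [72.  77.3 79.7]
    centre [100.9  72.9]
wrist stn+ rear 73 x [110.1 111.  112. ] z [74.1 78.4 80.1]
    centre [102.  74.]
wrist stn+ front 149 x [88.5 90.8 92.5] z [75.1 76.  77.2]
    centre [90.3 66.1]
wrist stn- rear 4 x [110.1 111.2 111.7] z [76.5 78.1 79.1]
wrist stn- front 15 x [88.6 90.3 92.8] z [75.3 75.9 76.8]
side guard rear 9 x [111.9 112.2 112.4] z [76.4 80.9 82.6]
side guard front 22 x [89.5 95.3 98. ] z [74.3 78.2 84.1]
    centre [99.8 72.3]
side stn+ front 19 x [88.6 91.9 97.3] z [74.5 79.2 82.8]
    centre [99.5 72.1]
side stn- rear 15 x [106.8 109.9 112.7] z [69.8 80.6 85.7]
side stn- front 19 x [90.3 93.2 96.3] z [72.3 77.4 80.2]
    centre [102.7  80. ]
```

Request:
jog_arm([
  {"x": 0.3,"y": 0,"z": 0.2,"ax": 0,"ay": 0,"az": 0,"hand": -1},
  {"x": 0.6,"y": 0,"z": 0.2,"ax": 0,"ay": 0,"az": 0,"hand": -1},
  {"x": 0.6,"y": 0,"z": 0.2,"ax": 0,"ay": 0,"az": 0,"hand": -1},
  {"x": 0.6,"y": 0,"z": 0.2,"ax": 0,"ay": 0,"az": 0,"hand": -1},
  {"x": 0.6,"y": 0,"z": 0.2,"ax": 0,"ay": 0,"az": 0,"hand": -1},
])

```text
time_s: 14.67
position: [0.5612, -0.2101, 0.1555]
tool_rot: [-2.493, -1.912, 0.0]
ft_force: [-0.4, -0.1, -2.6]
grip_width: 0.0071
finger_force: 78.6
```

Request:
jog_arm([
  {"x": 0,"y": 0,"z": 0,"ax": 0,"ay": 0,"az": 0,"hand": -1},
  {"x": 0,"y": 0,"z": 0,"ax": 0,"ay": 0,"az": 0,"hand": -1},
  {"x": 0,"y": 0,"z": 0,"ax": 0,"ay": 0,"az": 0,"hand": -1},
  {"x": 0,"y": 0,"z": 0,"ax": 0,"ay": 0,"az": 0,"hand": -1},
  {"x": 0,"y": 0,"z": 0,"ax": 0,"ay": 0,"az": 0,"hand": -1},
])

```text
time_s: 15.08
position: [0.5612, -0.2101, 0.1555]
tool_rot: [-2.493, -1.912, 0.0]
ft_force: [0.2, 0.3, -1.7]
grip_width: 0.0074
finger_force: 78.6
```

Request:
jog_arm([
  {"x": 0,"y": 0,"z": 0,"ax": 0,"ay": 0,"az": 0,"hand": -1},
  {"x": 0,"y": 0,"z": 0,"ax": 0,"ay": 0,"az": 0,"hand": -1},
  {"x": 0,"y": 0,"z": 0,"ax": 0,"ay": 0,"az": 0,"hand": -1},
  {"x": 0,"y": 0,"z": 0,"ax": 0,"ay": 0,"az": 0,"hand": -1},
  {"x": 0,"y": 0,"z": 0,"ax": 0,"ay": 0,"az": 0,"hand": -1},
])

```text
time_s: 15.5
position: [0.5613, -0.2101, 0.1555]
tool_rot: [-2.493, -1.912, -0.0]
ft_force: [0.3, 0.5, -2.7]
grip_width: 0.0073
finger_force: 78.6
```

```bash
python3 -c "
from h import *
s=telemetry.get_state();print(s['position'],s['ft_force'],s['time_s'],abs(s['qvel']).max());print(ticket.close_job())"
```

```text
[ 0.56125018 -0.21009829  0.15550109] [ 0.2995603   0.47577339 -2.68895156] 15.5 0.0013466109068347575
the job is handed in; nothing more can be done
None
```

The job is handed in at 15.5 s: the cover is pressed shut under its catch, and the guard is held upright, still and hanging free between the station's knuckles, with its hole in line with the bore to about 1 mm by camera measurement; the result of the judging was not shown.

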